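# Sort wire-feed rollers onto keyed arbors

### The job

Put the four aluminium wire-feed rollers away on the two keyed arbors: each roller goes on the arbor whose two keys stand as its two keyways do (straight opposite, or at a right angle), the large roller at the bottom and the small one on top of it, both pushed fully home and left there. Leave the red dish and the tape roll that lie among them where they are.

Things in the scene. Friction and masses are not known exactly. Their poses are not given: they have to be found in the camera images.
- roller_opp_large: large wire-feed roller: aluminium wheel, 64 mm outside diameter, 18 mm thick, lying flat. Bore 25 mm across, with two keyways through its whole thickness, each 12 mm wide and reaching 19.5 mm from the axis. Keyways point along its +x and -x axes: in one line, 180 degrees apart. Origin: centre of the underside, on the axis; z up.
- roller_opp_small: small wire-feed roller: aluminium wheel, 48 mm outside diameter, 18 mm thick, lying flat. Bore 25 mm across, with two keyways through its whole thickness, each 12 mm wide and reaching 19.5 mm from the axis. Keyways point along its +x and -x axes: in one line, 180 degrees apart. Origin: centre of the underside, on the axis; z up.
- roller_right_large: large wire-feed roller: aluminium wheel, 64 mm outside diameter, 18 mm thick, lying flat. Bore 25 mm across, with two keyways through its whole thickness, each 12 mm wide and reaching 19.5 mm from the axis. Keyways point along its +x and +y axes: at a right angle to each other. Origin: centre of the underside, on the axis; z up.
- roller_right_small: small wire-feed roller: aluminium wheel, 48 mm outside diameter, 18 mm thick, lying flat. Bore 25 mm across, with two keyways through its whole thickness, each 12 mm wide and reaching 19.5 mm from the axis. Keyways point along its +x and +y axes: at a right angle to each other. Origin: centre of the underside, on the axis; z up.
- arbor_opp: fixed arbor: grey foot, 84 mm across, 8 mm high, its flat top is the seat; brass post, 20 mm diameter, tapered from 36 mm above the seat to its tip at 46 mm. Two keys 6 mm wide, reaching 17 mm from the axis and 34 mm above the seat, along its +x and -x axes, in one line, 180 degrees apart. A roller fits over it with 2.5 mm side play, 10 degrees turning play. Origin: foot underside centre; z up
- arbor_right: fixed arbor: grey foot, 84 mm across, 8 mm high, its flat top is the seat; brass post, 20 mm diameter, tapered from 36 mm above the seat to its tip at 46 mm. Two keys 6 mm wide, reaching 17 mm from the axis and 34 mm above the seat, along its +x and +y axes, at a right angle to each other. A roller fits over it with 2.5 mm side play, 10 degrees turning play. Origin: foot underside centre; z up
- dish: loose red plastic dish, empty, 88 mm across the rim and 22 mm high, a bystander; origin: centre of its underside, z up
- tape: loose roll of yellow tape lying flat, 72 mm outside diameter, 52 mm hole, 20 mm high, a bystander, the roll among the rollers and arbors (a like roll lies at the bench's far edge); origin: centre of its underside, z up

How it is judged (in metres and radians):
At the end, for the whole second after the job is handed in: On each arbor its large roller is on the seat and its small one on top of that (undersides within 4 mm of 0 and 18 mm above the seat), within 6 mm of the axis, level to 0.1 rad, released and at rest; dish and tape roll within 30 mm of their start (horizontal distance between each of roller_opp_large, roller_opp_small and arbor_opp below 0.006 m and z of roller_opp_large in the frame of arbor_opp between 0.004 and 0.012 m and angle between each of roller_opp_large, roller_opp_small, roller_right_large, roller_right_small's own z axis and vertical below 0.1 rad and linear speed of each of roller_opp_large, roller_opp_small, roller_right_large, roller_right_small below 0.02 m/s and contact force between each of roller_opp_large, roller_opp_small, roller_right_large, roller_right_small and the fingers below 0.05 N and z of roller_opp_small in the frame of arbor_opp between 0.022 and 0.03 m and horizontal distance between each of roller_right_large, roller_right_small and arbor_right below 0.006 m and z of roller_right_large in the frame of arbor_right between 0.004 and 0.012 m and z of roller_right_small in the frame of arbor_right between 0.022 and 0.03 m and distance of each of dish, tape from where it was at the start of the episode below 0.03 m); the robot touches nothing.
It fails at once if the red dish was pushed more than 40 mm away (distance of dish from where it was at the start of the episode above 0.04 m).
It fails at once if the tape roll was pushed more than 40 mm away (distance of tape from where it was at the start of the episode above 0.04 m).
It also fails if it takes over 118 s, if anything falls off the work surface, if the arm or the gripper's body presses on something with over 40 N, if the wrist force passes 120 N, or if a joint passes its speed limit or range.

### The arm

A 6-joint arm with a two-finger parallel gripper is mounted at the origin on the work surface. World frame = base frame: x ahead of the robot, y to its left, z up, the work surface at z = 0. Lengths are in m, angles in degrees, forces in N, time in s.
With the tool pointing down it reaches from about 0.3 to 0.75 m from the base axis. Payload 8.5 kg.
Tool frame: the origin (TCP) lies at the very end of the fingers, on their centre line; the grasp point (between the pads) lies 19 mm behind it (env.hold_point_z is the distance from the TCP to the grasp point, in m); z points along the fingers, y is the line along which they close (so a half turn about z gives the same grasp; the last joint's range is limited). The gripper opens to 85 mm and grips with 20 to 120 N. Pads are 22 mm wide; open, the fingers measure 114 mm over their backs; the gripper's body (76 mm by 85 mm) begins 54 mm behind the grasp point. The pads swing forward as they close: fully open they stand 13 mm farther back than shut.
Start: joints at [58.31, 21.807, 74.336, -0, 83.858, -12.336], TCP at [0.182, 0.519, 0.231] pointing down, gripper open.
Joint ranges: [-178.18, 178.18], [-50.72, 133.34], [12.68, 142.11], [-81.47, 261.47], [9.98, 163.14], [-165.26, 165.26]. Speed limits (degrees/s): [136.94, 136.94, 180, 180, 180, 180].

### API

Orientations are given as a 3x3 rotation matrix whose columns are the frame's x, y, z axes.
In Python, from rig import env, optics gives the robot as it stands.
- The arm moves only by the shell command python3 -m jog 'ROWS' [OPENING] [FORCE]. ROWS is JSON, a list of rows, each an object with "linear": the shift along the tool's x, y, z in units of 40 mm (1.0 is 40 mm), a list of three; "roll": the turn about the tool's z in units of 5 degrees (1.0 is 5 degrees). A call has 1 to 12 rows; each row shifts and turns the commanded pose from where the row before left it, along the tool's axes as they then stand; what a row does not reach is not made up. A row lasts 1/12 s, in which the tool goes at most 41.7 mm and 7.16 degrees, less where a joint would pass 70% of its speed; a pose out of reach is approached as far as the arm can. A call is refused whole if a number of a shift passes 1 or a number of a turn 1, either way. A call with a gripper value outside its range is refused whole. OPENING is the opening, from -1 (shut) to 1 (fully open), set as the call begins (- or left out, the last holds). The fingers move at their own pace and stop on an object; FORCE is the grip in N (left out, the last holds). Time passes only in rows, so rows that do not move let the fingers close. It gives the time, the measured TCP pose, the force, the opening and the grip force at its end, in the units of the state.
- env.observe(): the state, without advancing time (a new reading comes with each control period).
- optics.get_image(name): name is "side" or "top"; returns the picture (420x560x3 uint8, red, green, blue); there is no depth.
- optics.calibration(name): a dict with "fov_y" (degrees; the focal length in pixels is half the picture's height over the tangent of half this angle, whatever the lens; pixels are square), "cx", "cy" (the principal point, pixels), "T" (4x4, takes a point from camera to world coordinates). Camera axes: x right, y down, z forward; pixel columns grow to the right and rows downward; lengths in m; the calibration is good to about 2 mm. A picture is of the moment at which its call begins. calibration takes no time and is no camera call.
- env.close_job(): hands the job in; it is judged then, once.
The state is a dict: "time_s": time; "q": joint angles; "qvel": joint speeds; "joint_efforts": joint torques, N m; "position": TCP position; "tool_rot": TCP orientation; "ft_force": force on the tool from outside, world axes, zero at the start; "wrist_torque": the same for the moment, N m; "grip_width": finger opening in m; "gripper_force": force on a finger pad.
Only numpy, scipy, OpenCV 4.12 (cv2) and the standard library are available. Lean on these libraries where they do the work, as an engineer would, in place of code of your own. Each camera call takes 0.05 s, during which the arm holds its last target. There are 200 camera calls.

## Working session

There is one attempt and no reset: what is moved stays moved. The work goes in short steps, Python scripts to look and compute and a shell command to move; the robot and the scene stay as the last step left them, time stands still between calls to the robot, and variables do not carry over. Pictures are saved under pics/ and viewed, at most 14 in all, crops included, and the job is handed in when it is done.

```bash
ls; mkdir -p pics; python3 - <<'E'
from rig import env, optics
import cv2
for n in ("top","side"):
    im=optics.get_image(n); cv2.imwrite(f"pics/{n}0.png",im[:,:,::-1])
    c=optics.calibration(n); print(n,c)
s=env.observe(); print(s["time_s"],s["position"],s["tool_rot"],s["grip_width"],env.hold_point_z)
E
```

```text
pics
top {'fov_y': 49.14678143069181, 'cx': 279.8671087663677, 'cy': 215.2721488799845, 'T': array([[ 0.01884289, -0.98150785,  0.19049222,  0.33671802],
       [-0.99980136, -0.01973511, -0.00278764,  0.0027615 ],
       [ 0.00649548, -0.19040185, -0.98168475,  1.13848716],
       [ 0.        ,  0.        ,  0.        ,  1.        ]])}
side {'fov_y': 45.92245786808521, 'cx': 284.1089223089359, 'cy': 209.17686708898114, 'T': array([[ 9.22312173e-01, -2.99575221e-01,  2.44120753e-01,
         3.19219396e-01],
       [-3.86445575e-01, -7.15421708e-01,  5.82092430e-01,
        -5.73881108e-01],
       [ 2.68817994e-04, -6.31210319e-01, -7.75611669e-01,
         7.79257992e-01],
       [ 0.00000000e+00,  0.00000000e+00,  0.00000000e+00,
         1.00000000e+00]])}
0.1 [0.18213937 0.51868563 0.23077494] [[-9.43485939e-01  3.31411822e-01 -6.97921307e-04]
 [ 3.31412429e-01  9.43485333e-01 -1.10865802e-03]
 [ 2.91056142e-04 -1.27730305e-03 -9.99999142e-01]] 0.08559964077519051 0.0187
```

View pics/top0.png

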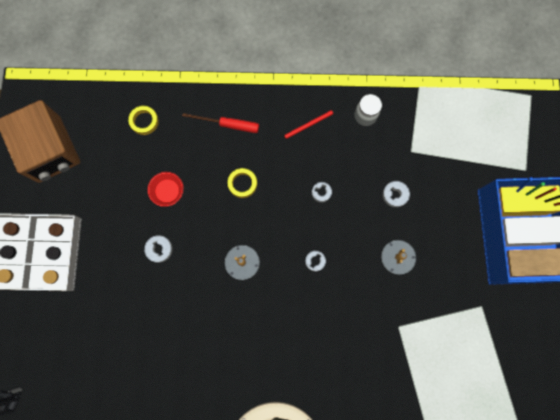

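View pics/side0.png

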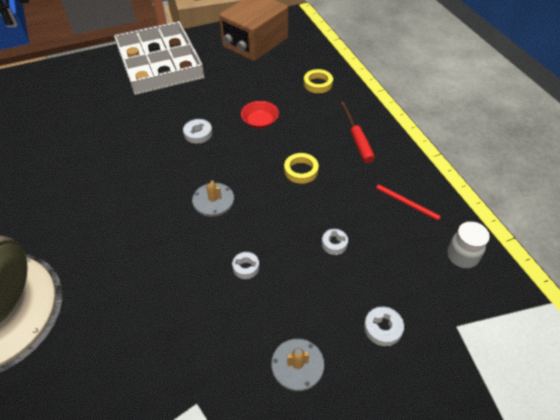

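```bash
cat > h.py <<'E'
import numpy as np, cv2
from rig import env, optics
def cal(n):
    c=optics.calibration(n); return 210/np.tan(np.radians(c["fov_y"]/2)),c["cx"],c["cy"],c["T"]
def ray(n,p):
    f,cx,cy,T=cal(n); return T[:3,3],T[:3,:3]@np.array([(p[0]-cx)/f,(p[1]-cy)/f,1])
def plane(n,p,z):
    o,d=ray(n,p); return o+d*(z-o[2])/d[2]
def tri(p,q):
    o1,d1=ray("top",p);o2,d2=ray("side",q)
    s=np.linalg.lstsq(np.c_[d1,-d2],o2-o1,rcond=None)[0]
    a,b=o1+s[0]*d1,o2+s[1]*d2
    return (a+b)/2,np.linalg.norm(a-b)
def proj(n,P):
    f,cx,cy,T=cal(n); c=T[:3,:3].T@(np.asarray(P)-T[:3,3]); return np.array([cx+f*c[0]/c[2],cy+f*c[1]/c[2]])
def sil(im,p,r,lo=55):
    """hull centre of the object at p (bright against black bench)"""
    g=im.max(2); m=((g>lo)*255).astype(np.uint8); k=np.zeros_like(m)
    cv2.circle(k,tuple(map(int,p)),r,255,-1); m&=k
    cs,_=cv2.findContours(m,cv2.RETR_EXTERNAL,cv2.CHAIN_APPROX_NONE)
    h=cv2.convexHull(max(cs,key=cv2.contourArea)); M=cv2.moments(h)
    return np.array([M["m10"],M["m01"]])/M["m00"],h
E
python3 - <<'E'
from h import *
top=cv2.imread("pics/top0.png");side=cv2.imread("pics/side0.png")
O=dict(A=((158,249),(198,130),24),B=((242,262),(213,198),27),C=((321,192),(335,241),22),D=((396,194),(384,325),26),E=((316,261),(246,265),22),F=((399,257),(298,364),34),tape=((242,182),(302,168),26),dish=((166,189),(260,114),28))
for k,(p,q,r) in O.items():
    a,_=sil(top,p,r);b,_=sil(side,q,r+2); P,e=tri(a,b); print(k,a.round(1),b.round(1),P.round(4),"gap",e.round(4))
t=[]
for im,i,w in((top,0,22),(side,1,30)):
    t.append(np.hstack([cv2.resize(im[O[k][i][1]-w:O[k][i][1]+w,O[k][i][0]-w:O[k][i][0]+w],(266,266),interpolation=cv2.INTER_CUBIC) for k in "ADB"]))
cv2.imwrite("pics/c1.png",np.vstack(t))
t=[]
for im,i,w in((top,0,22),(side,1,30)):
    t.append(np.hstack([cv2.resize(im[O[k][i][1]-w:O[k][i][1]+w,O[k][i][0]-w:O[k][i][0]+w],(266,266),interpolation=cv2.INTER_CUBIC) for k in "ECF"]))
cv2.imwrite("pics/c2.png",np.vstack(t))
E
```

```text
A [157.6 248.5] [197.2 130.4] [0.4674 0.3002 0.0061] gap 0.0013
B [241.7 262.2] [212.6 198.5] [0.4381 0.0915 0.0031] gap 0.0017
C [321.4 191.4] [334.4 241.1] [ 0.6199 -0.1046  0.0081] gap 0.0001
D [396.1 193.4] [383.7 325.6] [ 0.6181 -0.2936  0.0097] gap 0.0004
E [315.3 260.5] [245.2 264.7] [ 0.4446 -0.0898  0.0094] gap 0.0006
F [398.4 256.9] [297.3 364.1] [ 0.4583 -0.2962  0.0032] gap 0.0011
tape [241.9 182.3] [300.8 167.6] [0.6396 0.0976 0.0079] gap 0.0004
dish [165.1 188.7] [259.4 113.5] [0.6174 0.2891 0.0161] gap 0.0013
```

View pics/c1.png

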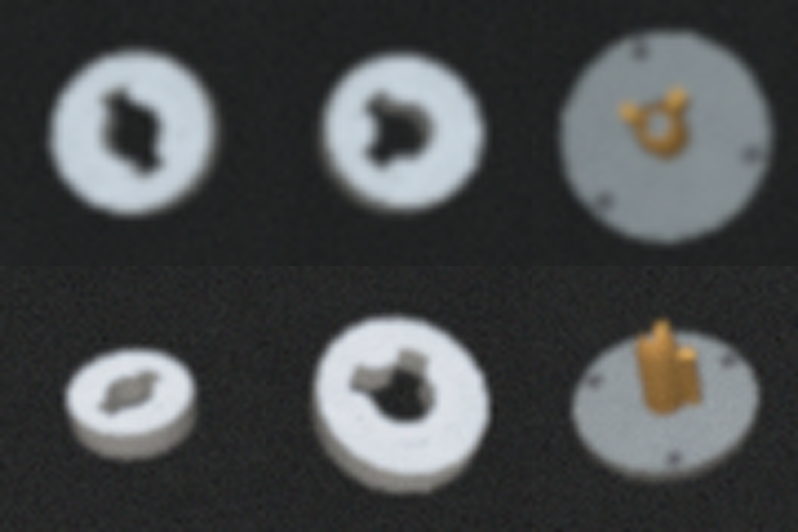

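View pics/c2.png

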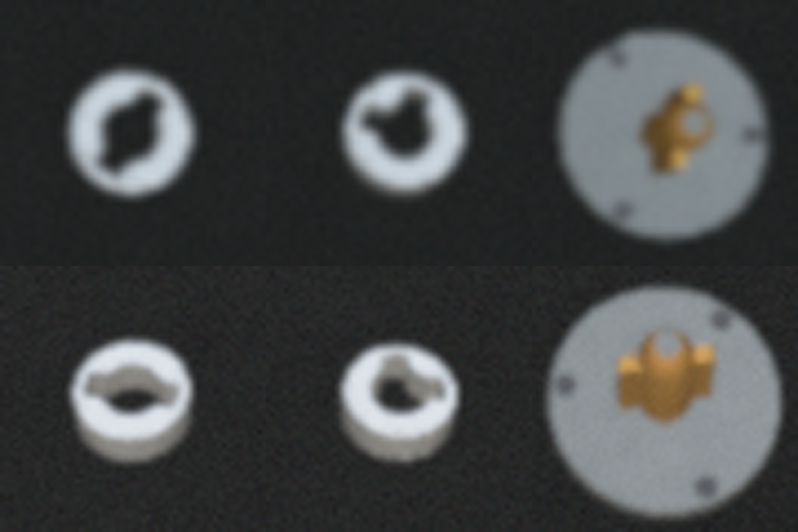

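```bash
python3 - <<'E'
from h import *
ims=dict(top=cv2.imread("pics/top0.png"),side=cv2.imread("pics/side0.png"))
R=dict(A=((158,249),(198,130),24,1),D=((396,194),(384,325),26,0),E=((316,261),(246,265),22,1),C=((321,192),(335,241),22,0))
C=dict(A=(.4674,.3002),D=(.6181,-.2936),E=(.4446,-.0898),C=(.6199,-.1046))
N=200; S=0.0005
for k,(p,q,r,opp) in R.items():
  for n in("top","side"):
    c=C[k]; ij=np.mgrid[0:N,0:N]; X=c[0]+(ij[0]-N/2)*S; Y=c[1]+(ij[1]-N/2)*S
    f,cx,cy,T=cal(n); P=np.stack([X,Y,np.full_like(X,.018)],-1)-T[:3,3]; P=P@T[:3,:3]
    g=cv2.remap(ims[n].max(2),(cx+f*P[...,0]/P[...,2]).astype(np.float32),(cy+f*P[...,1]/P[...,2]).astype(np.float32),cv2.INTER_CUBIC).astype(float)
    rad=np.hypot(X-c[0],Y-c[1]); face=np.percentile(g[rad<.024],90)
    out=[]
    for th in ((.6,.75) if n=="top" else (.82,.88)):
      m=((g<face*th)&(rad<.0225)).astype(np.uint8)
      _,lab,st,ce=cv2.connectedComponentsWithStats(m); l=1+np.argmax(st[1:,4]); i,j=np.where(lab==l)
      x=(i-N/2)*S;y=(j-N/2)*S; mx,my=x.mean(),y.mean()
      if opp: w,v=np.linalg.eigh(np.cov(x,y)); a=np.degrees(np.arctan2(v[1,1],v[0,1]))%180
      else: a=np.degrees(np.arctan2(my,mx))
      # far tips
      ph=np.degrees(np.arctan2(y,x))%360; rr=np.hypot(x,y); h=[rr[abs((ph-t+180)%360-180)<4].max(initial=0) for t in range(0,360,8)]
      pk=[(t*8,round(h[t]*1e3)) for t in range(45) if h[t]>=h[t-1] and h[t]>h[(t+1)%45] and h[t]>.0145]
      out.append((len(x)*S*S*1e6, (mx*1e3).round(1),(my*1e3).round(1),a.round(1),pk))
    print(k,n,out)
def px(n,o,t): s=266/(44 if n=="top" else 60); return np.array(o)+(np.array(t)+.5)/s-.5
for nm,n,o,ts in(("B","top",(220,240),[(98,110),(145,97)]),("B","side",(183,168),[(156,89)]),("F","top",(377,235),[(160,92),(143,162)]),("F","side",(268,334),[(98,96),(172,86)])):
    c=np.array(dict(B=(.4381,.0915),F=(.4583,-.2962))[nm])
    L=[plane(n,px(n,o,t),.042)[:2] for t in ts]
    for a in L: d=a-c; print(nm,n,a.round(4),"r",np.hypot(*d).round(4),"ang",np.degrees(np.arctan2(d[1],d[0])).round(1))
    if len(L)==2: d=L[0]-L[1]; print("  line",np.degrees(np.arctan2(d[1],d[0])).round(1),"mid",(sum(L)/2).round(4),"len",np.hypot(*d).round(4))
for nm,n,o,t in(("B","top",(220,240),(127,125)),("B","side",(183,168),(129,57)),("F","top",(377,235),(161,123)),("F","side",(268,334),(135,76))):
    print(nm,n,"tip",plane(n,px(n,o,t),.054).round(4))
E
```

```text
A top [(549.5, np.float64(-1.8), np.float64(-2.6), np.float64(28.8), [(16, 16), (216, 21)]), (669.25, np.float64(-1.8), np.float64(-2.4), np.float64(29.2), [(16, 17), (208, 22), (224, 22), (280, 15)])]
A side [(675.0, np.float64(-0.3), np.float64(-5.1), np.float64(30.9), [(8, 17), (232, 22), (280, 18), (304, 17)]), (754.0, np.float64(-0.1), np.float64(-4.9), np.float64(31.2), [(8, 18), (216, 22), (240, 22), (280, 19)])]
D top [(563.2500000000001, np.float64(-1.6), np.float64(4.5), np.float64(109.8), [(56, 19), (136, 21)]), (692.0000000000001, np.float64(-1.5), np.float64(4.6), np.float64(108.0), [(56, 20), (128, 22)])]
D side [(683.75, np.float64(-0.4), np.float64(2.8), np.float64(97.5), [(40, 19), (144, 20)]), (738.5, np.float64(-0.3), np.float64(2.9), np.float64(96.6), [(40, 20), (144, 21)])]
E top [(571.75, np.float64(-1.0), np.float64(1.3), np.float64(148.1), [(144, 20), (328, 17)]), (690.0000000000001, np.float64(-1.0), np.float64(1.4), np.float64(147.7), [(144, 21), (336, 18)])]
E side [(676.25, np.float64(0.4), np.float64(-0.7), np.float64(148.1), [(152, 19), (328, 20)]), (808
[... 520 characters left out ...]
, [(0, 22), (32, 22), (56, 23), (72, 22), (88, 22), (128, 23), (144, 22), (216, 15), (240, 15), (264, 15), (320, 20), (344, 22)])]
B top [0.444  0.1029] r 0.0129 ang 62.7
B top [0.4495 0.0845] r 0.0134 ang -31.4
  line 106.7 mid [0.4468 0.0937] len 0.0192
B side [0.451  0.0811] r 0.0165 ang -38.8
F top [ 0.471  -0.2977] r 0.0128 ang -6.7
F top [ 0.4431 -0.2901] r 0.0164 ang 158.1
  line -15.3 mid [ 0.457  -0.2939] len 0.029
F side [ 0.4467 -0.2926] r 0.0122 ang 162.9
F side [ 0.472  -0.2993] r 0.014 ang -12.7
  line 165.3 mid [ 0.4593 -0.296 ] len 0.0262
B top tip [0.4372 0.0903 0.054 ]
B side tip [0.4436 0.0934 0.054 ]
F top tip [ 0.4573 -0.2944  0.054 ]
F side tip [ 0.4592 -0.2955  0.054 ]
```

```bash
python3 -m jog '[{"linear":[-0.85,-0.28,0.2]},{"linear":[-0.85,-0.28,0.2]},{"linear":[-0.85,-0.28,0.2]},{"linear":[-0.85,-0.28,0.2]},{"linear":[-0.85,-0.28,0.2]},{"linear":[-0.85,-0.28,0.2]},{"linear":[-0.85,-0.28,0.2]},{"linear":[-0.85,-0.28,0.2]},{"linear":[-0.85,-0.28,0.2]},{"linear":[-0.85,-0.28,0.2]}]' 1 40
python3 - <<'E'
from h import *
ims=dict(top=cv2.imread("pics/top0.png"),side=cv2.imread("pics/side0.png"))
for n in ims: # check: foot silhouettes give plane centres per view
  for k,p,r in(("B",dict(top=(242,262),side=(213,198)),29),("F",dict(top=(399,257),side=(298,364)),34)):
    print(k,n,plane(n,sil(ims[n],p[n],r)[0],.004)[:2].round(4))
R=dict(A=((158,249),(198,130),24,.032),D=((396,194),(384,325),26,.032),E=((316,261),(246,265),22,.024),C=((321,192),(335,241),22,.024))
N=240; S=0.00025
for k,(p,q,r,_) in R.items():
  for n,pp in(("top",p),("side",q)):
    s,h=sil(ims[n],pp,r); c=plane(n,s,.009)
    ij=np.mgrid[0:N,0:N]; x=(ij[0]-N/2)*S; y=(ij[1]-N/2)*S
    f,cx,cy,T=cal(n); P=np.stack([c[0]+x,c[1]+y,np.full_like(x,.018)],-1)-T[:3,3]; P=P@T[:3,:3]
    g=cv2.remap(ims[n].max(2),(cx+f*P[...,0]/P[...,2]).astype(np.float32),(cy+f*P[...,1]/P[...,2]).astype(np.float32),cv2.INTER_CUBIC).astype(float)
    face=np.percentile(g[np.hypot(x,y)<.022],90); d=np.clip(face-g,0,face*.2)
    rr=np.hypot(x,y); ring=(rr>.0145)&(rr<.0195); ph=np.degrees(np.arctan2(y,x))%360
    pr=np.array([d[ring&(abs((ph-t+180)%360-180)<14)].mean() for t in range(360)])
    t1=pr.argmax(); far=np.array([pr[t] if abs((t-t1+180)%360-180)>50 else 0 for t in range(360)]); t2=far.argmax()
    o=[]
    for t in(t1,t2):
      m=ring&(abs((ph-t+180)%360-180)<30); w=d[m]; w=np.where(w>.05*face,w,0); o.append(np.array([(w*x[m]).sum(),(w*y[m]).sum()])/w.sum())
    L=o[1]-o[0]; a=np.degrees(np.arctan2(L[1],L[0]))
    print(k,n,"c",c[:2].round(4),"peaks",t1,t2,"line",round(a%180,1),"normal",round((a+90)%180,1),"len",np.hypot(*L).round(4))
s=env.observe();print(s["position"],s["q"])
E
```

```text
B top [0.4371 0.0915]
F top [ 0.4577 -0.2959]
B side [0.4388 0.0907]
F side [ 0.4587 -0.2965]
A top c [0.4664 0.2995] peaks 211 23 line 28.1 normal 118.1 len 0.0326
A side c [0.4675 0.2969] peaks 216 24 line 30.6 normal 120.6 len 0.0324
D top c [ 0.6181 -0.2938] peaks 56 135 line 4.7 normal 94.7 len 0.021
D side c [ 0.6186 -0.2934] peaks 139 45 line 1.7 normal 91.7 len 0.0235
E top c [ 0.4444 -0.0898] peaks 146 331 line 148.1 normal 58.1 len 0.0326
E side c [ 0.445  -0.0896] peaks 326 151 line 148.3 normal 58.3 len 0.0328
C top c [ 0.6196 -0.1045] peaks 76 340 line 118.5 normal 28.5 len 0.0242
C side c [ 0.6196 -0.1051] peaks 337 70 line 114.9 normal 24.9 len 0.0237
[0.18213937 0.51868563 0.23077494] [ 5.83091163e+01  2.18373223e+01  7.43798634e+01  6.59206276e-04
  8.38578715e+01 -1.23364378e+01]invalid input
```

```bash
python3 -m jog '[{"linear":[-0.85,-0.28,0.2],"roll":0},{"linear":[-0.85,-0.28,0.2],"roll":0},{"linear":[-0.85,-0.28,0.2],"roll":0},{"linear":[-0.85,-0.28,0.2],"roll":0},{"linear":[-0.85,-0.28,0.2],"roll":0},{"linear":[-0.85,-0.28,0.2],"roll":0},{"linear":[-0.85,-0.28,0.2],"roll":0},{"linear":[-0.85,-0.28,0.2],"roll":0},{"linear":[-0.85,-0.28,0.2],"roll":0},{"linear":[-0.85,-0.28,0.2],"roll":0},{"linear":[0,0,0],"roll":0}]' 1 40
cat > go.py <<'E'
import sys
from h import *
# target x y z [yaw of tool y]: prints shift in tool units (40 mm), roll units (5 deg)
t=list(map(float,sys.argv[1:])); s=env.observe(); R=np.array(s["tool_rot"]); p=np.array(s["position"])
yaw=np.degrees(np.arctan2(R[1,1],R[0,1]))
print("t",round(s["time_s"],2),"p",p.round(4),"yaw",round(yaw,1),"tilt",R[:2,2].round(4),"w",round(s["grip_width"],4),"F",np.round(s["ft_force"],1),"grip",round(float(np.max(s["gripper_force"])),1),"q6",round(s["q"][5],1))
d=R.T@(np.array(t[:3])-p)/.04; print("linear",d.round(2), "roll",round(((yaw-t[3]+180)%360-180)/5,2) if len(t)>3 else "")
E
python3 go.py .467 .298 .03 70.6
```

```text
time_s: 1.02
position: [0.4697, 0.2967, 0.1493]
tool_rot: [[-0.942, 0.336, -0.001], [0.336, 0.942, -0.002], [0.0, -0.002, -1.0]]
ft_force: [-0.2, -1.2, -0.5]
grip_width: 0.0853
gripper_force: 0.0
t 1.02 p [0.4697 0.2967 0.1493] yaw 70.4 tilt [-0.0011 -0.0018] w 0.0853 F [-0.2 -1.2 -0.5] grip 0.0 q6 -50.2
linear [0.07 0.01 2.98] roll -0.05
```

```bash
python3 -m jog '[{"linear":[0.07,0.01,0.8],"roll":0},{"linear":[0,0,0.8],"roll":0},{"linear":[0,0,0.8],"roll":0},{"linear":[0,0,0.6],"roll":0},{"linear":[0,0,0.3],"roll":0},{"linear":[0,0,0.2],"roll":0},{"linear":[0,0,0.15],"roll":0},{"linear":[0,0,0],"roll":0}]' 1 40
python3 go.py .467 .298 .003 70.6
python3 -m jog '[{"linear":[0,0,0],"roll":0},{"linear":[0,0,0],"roll":0},{"linear":[0,0,0],"roll":0},{"linear":[0,0,0],"roll":0},{"linear":[0,0,0],"roll":0},{"linear":[0,0,0],"roll":0}]' -1 40
python3 go.py .467 .298 .003 70.6
```

```text
time_s: 1.68
position: [0.4631, 0.3018, 0.0047]
tool_rot: [[-0.944, 0.331, -0.001], [0.331, 0.944, -0.0], [0.001, -0.001, -1.0]]
ft_force: [0.3, -0.3, 0.4]
grip_width: 0.0857
gripper_force: 0.0
t 1.68 p [0.4631 0.3018 0.0047] yaw 70.7 tilt [-0.001  -0.0004] w 0.0857 F [ 0.3 -0.3  0.4] grip 0.0 q6 -49.8
linear [-0.12 -0.06  0.04] roll 0.01
time_s: 2.18
position: [0.4639, 0.3021, 0.0068]
tool_rot: [[-0.943, 0.331, 0.002], [0.331, 0.943, 0.001], [-0.002, 0.001, -1.0]]
ft_force: [-2.9, -0.5, 5.7]
grip_width: 0.0611
gripper_force: 42.6
t 2.18 p [0.4639 0.3021 0.0068] yaw 70.6 tilt [0.002  0.0007] w 0.0611 F [-2.9 -0.5  5.7] grip 42.6 q6 -49.8
linear [-0.11 -0.07  0.1 ] roll 0.01
```

```bash
python3 -m jog '[{"linear":[0,0,0],"roll":0},{"linear":[0,0,0],"roll":0},{"linear":[0,0,0],"roll":0},{"linear":[0,0,0],"roll":0},{"linear":[-0.1,0,-0.05],"roll":0},{"linear":[0,0,0],"roll":0},{"linear":[0,0,0],"roll":0},{"linear":[0,0,0],"roll":0}]' 1 40 | head -2
python3 go.py .467 .298 .005 70.6
python3 - <<'E'
from h import *
t=optics.get_image("top")[:,:,::-1];s=optics.get_image("side")[:,:,::-1]
cv2.imwrite("pics/g1.png",np.hstack([cv2.resize(t[200:300,108:208],(400,400),interpolation=cv2.INTER_CUBIC),cv2.resize(s[60:160,148:248],(400,400),interpolation=cv2.INTER_CUBIC)]))
E
```

```text
time_s: 2.85
position: [0.4673, 0.3005, 0.0073]
t 2.85 p [0.4673 0.3005 0.0073] yaw 70.6 tilt [-0.  0.] w 0.0851 F [-0.1 -0.8  0.1] grip 0.0 q6 -50.1
linear [-0.01 -0.06  0.06] roll 0.01
```

View pics/g1.png

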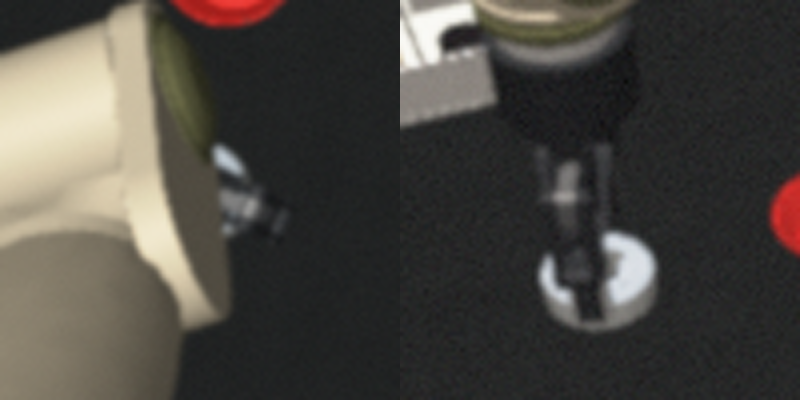

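```bash
python3 -m jog '[{"linear":[0,0,0],"roll":0},{"linear":[0,0,0],"roll":0},{"linear":[0,0,0],"roll":0},{"linear":[0,0,0],"roll":0},{"linear":[0,0,0],"roll":0},{"linear":[0,0,0],"roll":0},{"linear":[0,0,0],"roll":0}]' -1 50 |head -2
python3 go.py .467 .298 .005 70.6
python3 -m jog '[{"linear":[0,0,-0.3],"roll":0},{"linear":[0,0,-0.6],"roll":0},{"linear":[0,0,-0.8],"roll":0},{"linear":[0,0,-0.8],"roll":0},{"linear":[0,0,0],"roll":0},{"linear":[0,0,0],"roll":0},{"linear":[0,0,0],"roll":0}]' |head -2
python3 go.py .458 -.296 .1 26
python3 - <<'E'
from h import *
t=optics.get_image("top")[:,:,::-1];s=optics.get_image("side")[:,:,::-1]
cv2.imwrite("pics/sraw.png",s);cv2.imwrite("pics/traw.png",t)
u,v=map(int,proj("side",np.array(env.observe()["position"])));print(u,v)
cv2.imwrite("pics/g2.png",np.hstack([cv2.resize(t[200:300,108:208],(400,400),interpolation=cv2.INTER_CUBIC),cv2.resize(s[v-50:v+50,u-50:u+50],(400,400),interpolation=cv2.INTER_CUBIC)]))
E
```

```text
time_s: 3.53
position: [0.4673, 0.3006, 0.0081]
t 3.53 p [0.4673 0.3006 0.0081] yaw 70.6 tilt [0.0006 0.0001] w 0.0605 F [-1.5  0.6  7.9] grip 52.7 q6 -50.1
linear [-0.02 -0.06  0.08] roll 0.01
time_s: 4.12
position: [0.4665, 0.3003, 0.1064]
t 4.12 p [0.4665 0.3003 0.1064] yaw 70.6 tilt [-0.0017 -0.0006] w 0.0604 F [ 0.4 -0.  -2.7] grip 55.1 q6 -50.1
linear [ -4.74 -14.14   0.17] roll 8.93
190 95
```

View pics/g2.png

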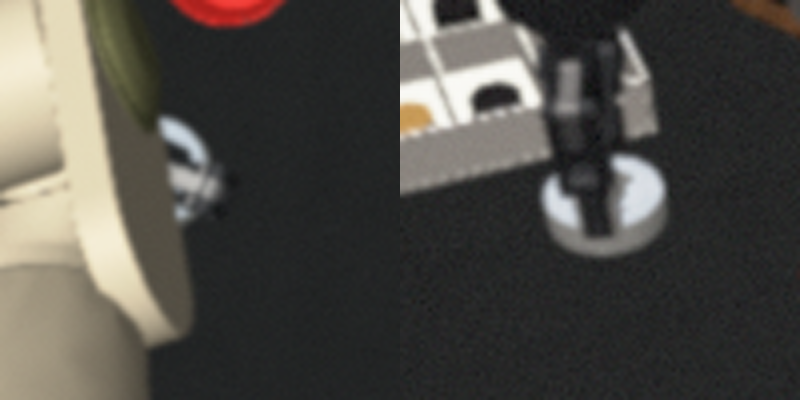

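```bash
python3 - <<'E'
from h import *
s=cv2.imread("pics/sraw.png"); g=s.max(2)
sub=g.copy(); m=np.zeros_like(g); m[80:112,172:212]=1
m=((g*m)>75).astype(np.uint8)*255
cs,_=cv2.findContours(m,cv2.RETR_EXTERNAL,cv2.CHAIN_APPROX_NONE)
h=cv2.convexHull(np.vstack([c for c in cs if cv2.contourArea(c)>8])); M=cv2.moments(h); c=np.array([M["m10"],M["m01"]])/M["m00"]
print(c,cv2.boundingRect(h),plane("side",c,.107).round(4), env.observe()["position"])
E
python3 -m jog '[{"linear":[0,0,0],"roll":0.99},{"linear":[0,0,0],"roll":0.99},{"linear":[0,0,0],"roll":0.99},{"linear":[0,0,0],"roll":0.99},{"linear":[0,0,0],"roll":0.99},{"linear":[0,0,0],"roll":0.99},{"linear":[0,0,0],"roll":0.99},{"linear":[0,0,0],"roll":0.99},{"linear":[0,0,0],"roll":0.99},{"linear":[0,0,0],"roll":0},{"linear":[0,0,0],"roll":0}]' | head -1
python3 go.py .458 -.296 .11 26
```

```text
[189.05288889  93.86955556] (172, 80, 35, 29) [0.4656 0.3056 0.107 ] [0.46645126 0.3002181  0.10576843]
time_s: 5.13
t 5.13 p [0.4668 0.3004 0.1063] yaw 26.2 tilt [-0.0018 -0.0007] w 0.06 F [ 0.1  0.7 -2.3] grip 55.1 q6 -5.7
linear [-13.28  -6.79  -0.08] roll 0.05
```

```bash
python3 -m jog '[{"linear":[-0.83,-0.42,0],"roll":0},{"linear":[-0.83,-0.42,0],"roll":0},{"linear":[-0.83,-0.42,0],"roll":0},{"linear":[-0.83,-0.42,0],"roll":0},{"linear":[-0.83,-0.42,0],"roll":0},{"linear":[-0.83,-0.42,0],"roll":0},{"linear":[-0.83,-0.42,0],"roll":0},{"linear":[-0.83,-0.42,0],"roll":0},{"linear":[-0.83,-0.42,0],"roll":0},{"linear":[-0.83,-0.42,0],"roll":0},{"linear":[-0.83,-0.42,0],"roll":0},{"linear":[-0.83,-0.42,0],"roll":0}]' | head -1
python3 -m jog '[{"linear":[-0.83,-0.42,0],"roll":0},{"linear":[-0.83,-0.42,0],"roll":0},{"linear":[-0.83,-0.42,0],"roll":0},{"linear":[-0.83,-0.42,0],"roll":0},{"linear":[0,0,0],"roll":0},{"linear":[0,0,0],"roll":0},{"linear":[0,0,0],"roll":0},{"linear":[0,0,0],"roll":0}]' | head -1
python3 go.py .458 -.296 .09 26
python3 - <<'E'
from h import *
t=optics.get_image("top")[:,:,::-1];s=optics.get_image("side")[:,:,::-1]
cv2.imwrite("pics/sraw.png",s);cv2.imwrite("pics/traw.png",t)
p=np.array(env.observe()["position"])
u,v=map(int,proj("side",p));a,b=map(int,proj("top",p));print(u,v,a,b)
cv2.imwrite("pics/g3.png",np.hstack([cv2.resize(t[b-40:b+40,a-40:a+40],(400,400),interpolation=cv2.INTER_CUBIC),cv2.resize(s[v-50:v+50,u-50:u+50],(400,400),interpolation=cv2.INTER_CUBIC)]))
E
```

```text
time_s: 6.13
time_s: 6.8
t 6.8 p [ 0.4594 -0.2936  0.1071] yaw 26.2 tilt [-0.0007  0.0009] w 0.0598 F [ 0.3  0.3 -1.1] grip 55.1 q6 -71.3
linear [-0.04 -0.06  0.43] roll 0.04
298 334 409 251
```

View pics/g3.png

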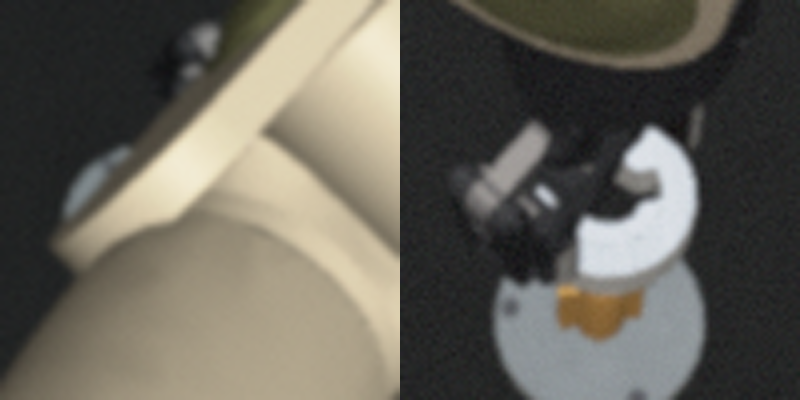

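```bash
cat > arc.py <<'E'
from h import *
from scipy.optimize import least_squares
def arc(n,pts,o,s,z,r):
    P=np.array([plane(n,np.array(o)+(np.array(p)+.5)/s-.5,z)[:2] for p in pts])
    R=least_squares(lambda c:np.hypot(*(P-c).T)-r,P.mean(0)); return R.x,R.fun
E
python3 - <<'E'
from arc import *
pts=[(255,127),(280,150),(295,190),(290,230),(265,262),(230,277),(200,280),(182,276)]
for z in(.114,.117,.12): c,f=arc("side",pts,(248,284),4,z,.032); print(z,c.round(4),(f*1e3).round(1))
for t in[(262,187),(258,170),(262,195),(225,170)]:
  p=plane("side",np.array((248,284))+(np.array(t)+.5)/4-.5,.117)[:2]; print(t,p.round(4))
E
```

```text
0.114 [ 0.4607 -0.2939] [ 0.2  0.1 -0.3  0.1  0.2 -0.2  0.2  0. ]
0.117 [ 0.46  -0.295] [ 0.1  0.  -0.3  0.1  0.2 -0.2  0.1 -0.1]
0.12 [ 0.4592 -0.2961] [-0.  -0.  -0.3  0.2  0.3 -0.2  0.1 -0.2]
(262, 187) [ 0.4794 -0.3   ]
(258, 170) [ 0.4808 -0.2935]
(262, 195) [ 0.4781 -0.3028]
(225, 170) [ 0.4698 -0.2889]
```

```bash
python3 -m jog '[{"linear":[-0.01,-0.04,0.3],"roll":0},{"linear":[0,0,0.3],"roll":0},{"linear":[0,0,0.3],"roll":0},{"linear":[0,0,0.1],"roll":0},{"linear":[0,0,0.1],"roll":0},{"linear":[0,0,0.1],"roll":0},{"linear":[0,0,0.1],"roll":0},{"linear":[0,0,0.1],"roll":0},{"linear":[0,0,0.1],"roll":0},{"linear":[0,0,0.1],"roll":0},{"linear":[0,0,0],"roll":0},{"linear":[0,0,0],"roll":0}]' | head -1
python3 go.py .4585 -.296 .017 26
```

```text
time_s: 7.9
t 7.9 p [ 0.4581 -0.2958  0.0432] yaw 26.1 tilt [-0.0003  0.0003] w 0.0601 F [-0.6 -0.7 -1.3] grip 55.1 q6 -71.4
linear [-0.01  0.01  0.65] roll 0.02
```

```bash
python3 -m jog '[{"linear":[0,0,0.1],"roll":0},{"linear":[0,0,0.1],"roll":0},{"linear":[0,0,0.1],"roll":0},{"linear":[0,0,0.1],"roll":0},{"linear":[0,0,0.1],"roll":0},{"linear":[0,0,0.05],"roll":0},{"linear":[0,0,0.05],"roll":0},{"linear":[0,0,0.05],"roll":0},{"linear":[0,0,0],"roll":0},{"linear":[0,0,0],"roll":0}]' | head -1
python3 go.py .4585 -.296 .017 26
```

```text
time_s: 8.73
t 8.73 p [ 0.4582 -0.2959  0.0173] yaw 26.1 tilt [ 0.     -0.0001] w 0.0606 F [ 0.8 -0.2 -1.2] grip 55.1 q6 -71.4
linear [-0.01  0.    0.01] roll 0.02
```

```bash
python3 -m jog '[{"linear":[0,0,0],"roll":0},{"linear":[0,0,0],"roll":0},{"linear":[0,0,0],"roll":0},{"linear":[0,0,0],"roll":0},{"linear":[0,0,0],"roll":0},{"linear":[0,0,-0.3],"roll":0},{"linear":[0,0,-0.6],"roll":0},{"linear":[0,0,-0.8],"roll":0},{"linear":[0,0,-0.8],"roll":0},{"linear":[0,0,0],"roll":0}]' 1 40| head -1
python3 -m jog '[{"linear":[0,0,0],"roll":0.84},{"linear":[0,0,0],"roll":0.84},{"linear":[0,0,0],"roll":0.84},{"linear":[0,0,0],"roll":0.84},{"linear":[0,0,0],"roll":0},{"linear":[0,0,0],"roll":0},{"linear":[0,0,0],"roll":0}]' | head -1
python3 go.py .4447 -.0897 .1 9.3
```

```text
time_s: 9.57
time_s: 10.15
t 10.15 p [ 0.4582 -0.2958  0.1172] yaw 9.4 tilt [-0.0001  0.0001] w 0.0852 F [ 0.5 -0.6  0.2] grip 0.0 q6 -54.7
linear [5.14 0.51 0.43] roll 0.02
```

```bash
python3 -m jog '[{"linear":[0.73,0.07,0],"roll":0},{"linear":[0.73,0.07,0],"roll":0},{"linear":[0.73,0.07,0],"roll":0},{"linear":[0.73,0.07,0],"roll":0},{"linear":[0.73,0.07,0],"roll":0},{"linear":[0.73,0.07,0],"roll":0},{"linear":[0.73,0.07,0],"roll":0},{"linear":[0,0,0],"roll":0},{"linear":[0,0,0],"roll":0},{"linear":[0,0,0],"roll":0},{"linear":[0,0,0],"roll":0}]' | head -1
python3 go.py .4447 -.0897 .009 9.3
python3 - <<'E'
from h import *
s=optics.get_image("side")[:,:,::-1]
u,v=298,364
cv2.imwrite("pics/g4.png",np.hstack([cv2.resize(s[v-40:v+40,u-40:u+40],(400,400),interpolation=cv2.INTER_CUBIC),cv2.resize(s[215:315,196:296],(400,400),interpolation=cv2.INTER_CUBIC)]))
E
```

```text
time_s: 11.07
t 11.07 p [ 0.4448 -0.0918  0.1173] yaw 9.3 tilt [ 0.0003 -0.0003] w 0.0856 F [ 0.1 -0.8 -0.4] grip 0.0 q6 -35.9
linear [0.05 0.01 2.71] roll -0.0
```

View pics/g4.png

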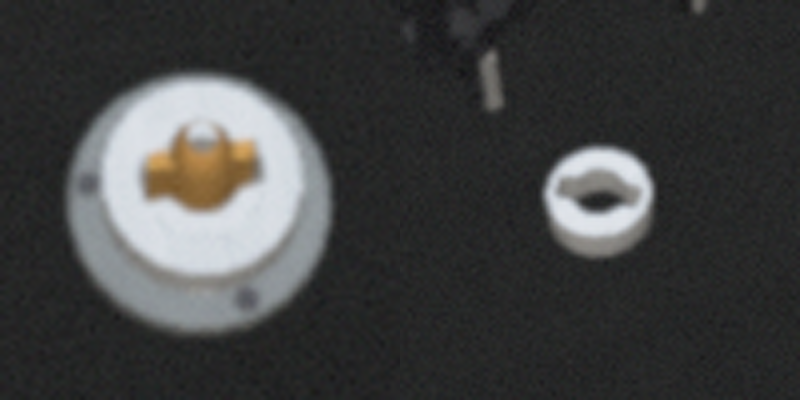

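The large opposed roller is seated on its arbor (tile centre about (202,180), keys through the keyways); the small opposed one is untouched at (600,200). Now I'll grasp the small one.

```bash
python3 -m jog '[{"linear":[0.05,0.01,0.6],"roll":0},{"linear":[0,0,0.8],"roll":0},{"linear":[0,0,0.6],"roll":0},{"linear":[0,0,0.3],"roll":0},{"linear":[0,0,0.2],"roll":0},{"linear":[0,0,0.2],"roll":0},{"linear":[0,0,0],"roll":0},{"linear":[0,0,0],"roll":0},{"linear":[0,0,0],"roll":0}]' | head -1
python3 go.py .4447 -.0897 .009 9.3
python3 -m jog '[{"linear":[0,0,0],"roll":0},{"linear":[0,0,0],"roll":0},{"linear":[0,0,0],"roll":0},{"linear":[0,0,0],"roll":0},{"linear":[0,0,0],"roll":0},{"linear":[0,0,0],"roll":0},{"linear":[0,0,0],"roll":0},{"linear":[0,0,0],"roll":0}]' -1 50 |head -1
python3 go.py .4447 -.0897 .009 9.3
python3 -m jog '[{"linear":[0,0,-0.3],"roll":0},{"linear":[0,0,-0.7],"roll":0},{"linear":[0,0,-0.8],"roll":0},{"linear":[0,0,-0.8],"roll":0},{"linear":[0,0,0],"roll":-0.84},{"linear":[0,0,0],"roll":-0.84},{"linear":[0,0,0],"roll":-0.84},{"linear":[0,0,0],"roll":-0.84},{"linear":[0,0,0],"roll":0},{"linear":[0,0,0],"roll":0},{"linear":[0,0,0],"roll":0}]' |head -1
python3 go.py .4585 -.296 .115 26.1
```

```text
time_s: 11.87
t 11.87 p [ 0.445  -0.0892  0.01  ] yaw 9.3 tilt [ 0.0013 -0.0007] w 0.0854 F [-0.1  0.2  0.5] grip 0.0 q6 -35.6
linear [-0.01 -0.01  0.02] roll -0.0
time_s: 12.53
t 12.53 p [ 0.4448 -0.089   0.0102] yaw 9.3 tilt [ 0.001  -0.0005] w 0.0448 F [-2.4  0.6 11.3] grip 49.2 q6 -35.6
linear [-0.02 -0.    0.03] roll -0.0
time_s: 13.45
t 13.45 p [ 0.4446 -0.0889  0.1133] yaw 26.0 tilt [-0.0001  0.    ] w 0.045 F [ 0.3  0.5 -0.6] grip 51.7 q6 -52.3
linear [-4.81 -1.96 -0.04] roll -0.02
```

```bash
python3 -m jog '[{"linear":[-0.8,-0.33,0],"roll":0},{"linear":[-0.8,-0.33,0],"roll":0},{"linear":[-0.8,-0.33,0],"roll":0},{"linear":[-0.8,-0.33,0],"roll":0},{"linear":[-0.8,-0.33,0],"roll":0},{"linear":[-0.8,-0.31,0],"roll":0},{"linear":[0,0,0],"roll":0},{"linear":[0,0,0],"roll":0},{"linear":[0,0,0],"roll":0},{"linear":[0,0,0],"roll":0}]' | head -1
python3 go.py .4585 -.296 .115 26.1
python3 - <<'E'
from h import *
s=optics.get_image("side")[:,:,::-1]
p=np.array(env.observe()["position"])
u,v=map(int,proj("side",p));print(u,v)
cv2.imwrite("pics/g5.png",cv2.resize(s[v-40:v+60,u-50:u+50],(600,600),interpolation=cv2.INTER_CUBIC))
E
```

```text
time_s: 14.28
t 14.28 p [ 0.4585 -0.2947  0.1133] yaw 26.1 tilt [-0.0005  0.0007] w 0.0445 F [ 1.1 -0.  -1.2] grip 51.6 q6 -71.3
linear [-0.03 -0.02 -0.04] roll 0.0
298 333
```

View pics/g5.png

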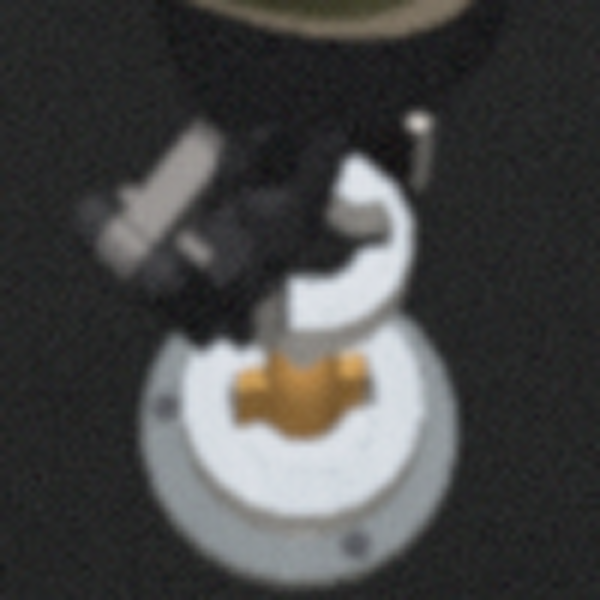

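```bash
python3 - <<'E'
from arc import *
pts=[(370,158),(395,180),(412,215),(414,240),(403,280),(380,308),(350,325),(320,333)]
c,f=arc("side",pts,(248,293),6,.121,.024); print(c.round(4),(f*1e3).round(1))
p=plane("side",np.array((248,293))+(np.array((389,222))+.5)/6-.5,.121)[:2]-c; print(p,np.degrees(np.arctan2(p[1],p[0])))
E
python3 go.py .4585 -.296 .036 26
```

```text
[ 0.4601 -0.2962] [ 0.3  0.3  0.1 -0.2 -0.3 -0.1  0.   0.6]
[ 0.01782182 -0.00403966] -12.771403867356787
t 14.33 p [ 0.4586 -0.2946  0.1134] yaw 26.1 tilt [-0.0003  0.0004] w 0.0449 F [ 0.2 -0.7 -0.5] grip 51.6 q6 -71.3
linear [-0.03 -0.02  1.93] roll 0.03
```

```bash
python3 -m jog '[{"linear":[0,-0.03,0.3],"roll":0},{"linear":[0,0,0.3],"roll":0},{"linear":[0,0,0.3],"roll":0},{"linear":[0,0,0.1],"roll":0},{"linear":[0,0,0.1],"roll":0},{"linear":[0,0,0.1],"roll":0},{"linear":[0,0,0.1],"roll":0},{"linear":[0,0,0.1],"roll":0},{"linear":[0,0,0.1],"roll":0},{"linear":[0,0,0.1],"roll":0},{"linear":[0,0,0.05],"roll":0},{"linear":[0,0,0],"roll":0}]' | head -1
python3 go.py .4585 -.296 .037 26
python3 -m jog '[{"linear":[0,0,0.05],"roll":0},{"linear":[0,0,0.05],"roll":0},{"linear":[0,0,0.05],"roll":0},{"linear":[0,0,0.04],"roll":0},{"linear":[0,0,0.04],"roll":0},{"linear":[0,0,0],"roll":0},{"linear":[0,0,0],"roll":0}]' | head -1
python3 go.py .4585 -.296 .037 26
```

```text
time_s: 15.33
t 15.33 p [ 0.4574 -0.2962  0.0469] yaw 26.1 tilt [-0.0006  0.0006] w 0.0447 F [-0.1 -0.  -0.9] grip 51.6 q6 -71.5
linear [-0.01  0.03  0.25] roll 0.02
time_s: 15.92
t 15.92 p [ 0.4575 -0.2963  0.0381] yaw 26.1 tilt [-0.0001  0.0001] w 0.0445 F [-1.   0.2 -0.4] grip 51.6 q6 -71.5
linear [-0.    0.03  0.03] roll 0.02
```

```bash
python3 -m jog '[{"linear":[0,0,0],"roll":0},{"linear":[0,0,0],"roll":0},{"linear":[0,0,0],"roll":0},{"linear":[0,0,0],"roll":0},{"linear":[0,0,0],"roll":0},{"linear":[0,0,-0.3],"roll":0},{"linear":[0,0,-0.6],"roll":0},{"linear":[0,0,-0.8],"roll":0},{"linear":[0,0,-0.5],"roll":0},{"linear":[0,0,0],"roll":0}]' 1 40| head -1
python3 -m jog '[{"linear":[0,0,0],"roll":-0.84},{"linear":[0,0,0],"roll":-0.84},{"linear":[0,0,0],"roll":-0.84},{"linear":[0,0,0],"roll":-0.84},{"linear":[0,0,0],"roll":-0.84},{"linear":[0,0,0],"roll":0},{"linear":[0,0,0],"roll":0},{"linear":[0,0,0],"roll":0}]' | head -1
python3 go.py .6183 -.2936 .1 47
```

```text
time_s: 16.75
time_s: 17.42
t 17.42 p [ 0.4575 -0.2962  0.1258] yaw 47.0 tilt [-0.0004  0.0003] w 0.0854 F [-0.4 -0.3 -0.4] grip 0.0 q6 -92.3
linear [-2.89  2.79  0.64] roll -0.01
```

```bash
python3 -m jog '[{"linear":[-0.58,0.56,0],"roll":0},{"linear":[-0.58,0.56,0],"roll":0},{"linear":[-0.58,0.56,0],"roll":0},{"linear":[-0.58,0.56,0],"roll":0},{"linear":[-0.58,0.56,0],"roll":0},{"linear":[0,0,0],"roll":0},{"linear":[0,0,0],"roll":0},{"linear":[0,0,0],"roll":0},{"linear":[0,0,0],"roll":0}]' | head -1
python3 go.py .6183 -.2936 .009 47
```

```text
time_s: 18.17
t 18.17 p [ 0.6179 -0.2934  0.1262] yaw 47.0 tilt [-0.0005  0.0002] w 0.0854 F [-0.4 -1.   0.4] grip 0.0 q6 -82.3
linear [-0.01  0.01  2.93] roll 0.0
```

```bash
python3 -m jog '[{"linear":[0,0,0.8],"roll":0},{"linear":[0,0,0.8],"roll":0},{"linear":[0,0,0.6],"roll":0},{"linear":[0,0,0.3],"roll":0},{"linear":[0,0,0.2],"roll":0},{"linear":[0,0,0.2],"roll":0},{"linear":[0,0,0],"roll":0},{"linear":[0,0,0],"roll":0},{"linear":[0,0,0],"roll":0}]' | head -1
python3 go.py .6183 -.2936 .009 47
python3 -m jog '[{"linear":[0,0,0],"roll":0},{"linear":[0,0,0],"roll":0},{"linear":[0,0,0],"roll":0},{"linear":[0,0,0],"roll":0},{"linear":[0,0,0],"roll":0},{"linear":[0,0,0],"roll":0},{"linear":[0,0,0],"roll":0},{"linear":[0,0,0],"roll":0}]' -1 50 |head -1
python3 go.py .6183 -.2936 .009 47
python3 -m jog '[{"linear":[0,0,-0.3],"roll":0},{"linear":[0,0,-0.7],"roll":0},{"linear":[0,0,-0.8],"roll":0},{"linear":[0,0,-0.8],"roll":0},{"linear":[0,0,0],"roll":0.96},{"linear":[0,0,0],"roll":0.96},{"linear":[0,0,0],"roll":0.96},{"linear":[0,0,0],"roll":0.96},{"linear":[0,0,0],"roll":0.96},{"linear":[0,0,0],"roll":0.96},{"linear":[0,0,0],"roll":0.96},{"linear":[0,0,0],"roll":0.96}]' |head -1
python3 -m jog '[{"linear":[0,0,0],"roll":0.96},{"linear":[0,0,0],"roll":0.96},{"linear":[0,0,0],"roll":0.96},{"linear":[0,0,0],"roll":0.96},{"linear":[0,0,0],"roll":0.96},{"linear":[0,0,0],"roll":0.96},{"linear":[0,0,0],"roll":0.96},{"linear":[0,0,0],"roll":0.96},{"linear":[0,0,0],"roll":0},{"linear":[0,0,0],"roll":0},{"linear":[0,0,0],"roll":0}]' |head -1
python3 go.py .438 .0912 .115 -30
```

```text
time_s: 18.92
t 18.92 p [ 0.6193 -0.2937  0.0115] yaw 47.1 tilt [ 0.0019 -0.0013] w 0.0853 F [-0.2  0.8 -0. ] grip 0.0 q6 -82.3
linear [ 0.02 -0.02  0.06] roll 0.02
time_s: 19.58
t 19.58 p [ 0.6191 -0.2935  0.0118] yaw 47.1 tilt [ 0.0014 -0.0012] w 0.059 F [-2.1  2.2  7.6] grip 51.7 q6 -82.3
linear [ 0.01 -0.02  0.07] roll 0.02
time_s: 20.58
time_s: 21.5
t 21.5 p [ 0.6188 -0.2932  0.1144] yaw -29.6 tilt [ 0.0001 -0.0001] w 0.0584 F [-0.1 -0.5 -1.3] grip 53.7 q6 -5.7
linear [ 6.13 -8.67 -0.02] roll 0.09
```

```bash
python3 -m jog '[{"linear":[0.47,-0.67,0],"roll":0},{"linear":[0.47,-0.67,0],"roll":0},{"linear":[0.47,-0.67,0],"roll":0},{"linear":[0.47,-0.67,0],"roll":0},{"linear":[0.47,-0.67,0],"roll":0},{"linear":[0.47,-0.67,0],"roll":0},{"linear":[0.47,-0.67,0],"roll":0},{"linear":[0.47,-0.67,0],"roll":0},{"linear":[0.47,-0.67,0],"roll":0},{"linear":[0.47,-0.67,0],"roll":0},{"linear":[0.47,-0.66,0],"roll":0.1}]' | head -1
python3 -m jog '[{"linear":[0.47,-0.66,0],"roll":0},{"linear":[0.47,-0.66,0],"roll":0},{"linear":[0,0,0],"roll":0},{"linear":[0,0,0],"roll":0},{"linear":[0,0,0],"roll":0},{"linear":[0,0,0],"roll":0}]' | head -1
python3 go.py .438 .0912 .115 -30
python3 - <<'E'
from h import *
s=optics.get_image("side")[:,:,::-1];t=optics.get_image("top")[:,:,::-1]
p=np.array(env.observe()["position"])
u,v=map(int,proj("side",p));a,b=map(int,proj("top",p));print(u,v,a,b)
cv2.imwrite("pics/g6.png",np.hstack([cv2.resize(s[v-30:v+50,u-40:u+40],(480,480),interpolation=cv2.INTER_CUBIC),cv2.resize(t[b-30:b+30,a-20:a+20],(320,480),interpolation=cv2.INTER_CUBIC)]))
E
```

```text
time_s: 22.42
time_s: 22.92
t 22.92 p [0.4395 0.0906 0.1143] yaw -30.2 tilt [ 0.0008 -0.0002] w 0.0584 F [-0.4 -0.4 -1.1] grip 53.9 q6 26.7
linear [-0.01 -0.04 -0.02] roll -0.04
206 160 238 256
```

View pics/g6.png

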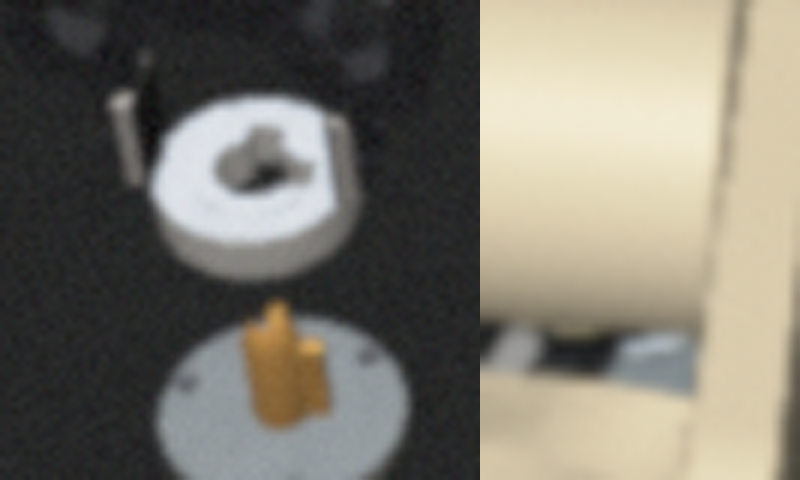

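```bash
python3 - <<'E'
from arc import *
pts=[(165,148),(190,118),(225,100),(262,94),(300,100),(150,182),(160,207),(185,229),(220,240),(260,240),(300,230)]
W=lambda t,z:plane("side",np.array((166,130))+(np.array(t)+.5)/6-.5,z)[:2]
for z in (.117,.1207,.124): c,f=arc("side",pts,(166,130),6,z,.032); print(z,c.round(4),(f*1e3).round(1))
c,_=arc("side",pts,(166,130),6,.1207,.032)
for t in [(265,128),(314,170)]: d=W(t,.1207)-c; print(d.round(4),np.degrees(np.arctan2(d[1],d[0])))
# arbor foot edge, key top & tip from same picture
foot=[(157,420),(165,385),(190,350),(230,325),(275,316),(330,325),(375,348),(403,385),(410,415)]
c,f=arc("side",foot,(166,130),6,.008,.042); print("foot",c.round(4),(f*1e3).round(1))
d=W((312,345),.042)-c;print("key",d.round(4),np.degrees(np.arctan2(d[1],d[0])));d=W((258,328),.042)-c;print("key2?",d.round(4),np.degrees(np.arctan2(d[1],d[0])));print("tip",W((276,306),.054))
E
```

```text
0.117 [0.444  0.0943] [-1.7 -0.4  0.7  1.1  0.4  0.7  0.6  0.8  0.4 -0.1 -0. ]
0.1207 [0.4435 0.0905] [-1.7 -0.5  0.6  0.9  0.2  0.6  0.6  0.7  0.3 -0.3 -0.3]
0.124 [0.443  0.0871] [-1.8 -0.5  0.5  0.7 -0.   0.6  0.6  0.6  0.2 -0.5 -0.5]
[0.0081 0.0155] 62.44153094514679
[ 0.0166 -0.0083] -26.66813092700657
foot [0.4384 0.0899] [-0.2 -0.1  0.9  1.5  0.6 -1.6 -1.3  0.3  2.4]
key [ 0.0126 -0.007 ] -29.139700689412305
key2? [-0.0016  0.0072] 102.90548753146382
tip [0.4432771 0.0931694]
```

```bash
python3 - <<'E'
from h import *
c=np.array([.4384,.0908])
u=lambda a:np.array([np.cos(np.radians(a)),np.sin(np.radians(a))])
P=lambda xy,z:((proj("side",[*xy,z])-(166,130)+.5)*6-.5).round(0)
print("foot",P(c,.008),"tip",P(c,.054),"key-29 tip",P(c+.0135*u(-29),.042),"key61",P(c+.0135*u(61),.042),"roller if at tcp",P((.4395,.0906),.1207))
for x in (-.032,.032): print(P((.4395+x,.0906),.1207),P((.4395,.0906+x),.1207))
T=lambda xy,z:((proj("top",[*xy,z])-(220,240)+.5)*6.045-.5).round(0)
print("top tile: tip",T(c,.054),"key",T(c+.0135*u(-29),.042),T(c+.0135*u(61),.042))
E
```

```text
foot [280. 406.] tip [264. 315.] key-29 tip [308. 343.] key61 [276. 310.] roller if at tcp [243. 170.]
[143. 199.] [274. 239.]
[340. 142.] [213. 104.]
top tile: tip [126. 122.] key [146.  95.] [ 99. 108.]
```

```bash
cat > face.py <<'E'
import sys
from arc import *
# outer edge of the white face of a held roller, side view: z_top r ; edge beside grey things (fingers) drops out as outliers
def face(z,r,th=.5):
    im=optics.get_image("side")[:,:,::-1]; p=np.array(env.observe()["position"]); u,v=map(int,proj("side",[*p[:2],z]))
    o=(u-32,v-26); g=cv2.resize(im[v-26:v+26,u-32:u+32].min(2),None,fx=8,fy=8,interpolation=cv2.INTER_CUBIC)
    m=(g>178).astype(np.uint8); cs,_=cv2.findContours(m,cv2.RETR_EXTERNAL,cv2.CHAIN_APPROX_NONE)
    h=cv2.convexHull(max(cs,key=cv2.contourArea),returnPoints=False); C=max(cs,key=cv2.contourArea)[:,0]
    P=np.array([plane("side",np.array(o)+(c+.5)/8-.5,z)[:2] for c in C[::4]])
    R=least_squares(lambda c:np.hypot(*(P-c).T)-r,P.mean(0),loss="soft_l1",f_scale=.0004)
    res=np.hypot(*(P-R.x).T)-r; return R.x,(abs(res)<.0008).mean(),len(P),p
z,r=map(float,sys.argv[1:])
c,fr,n,p=face(z,r); print("centre",c.round(4),"inliers",fr.round(2),n,"tcp",p.round(4),"off",(c-p[:2]).round(4))
E
python3 face.py .1207 .032
```

```text
centre [0.4432 0.0891] inliers 0.24 160 tcp [0.4392 0.0906 0.1141] off [ 0.004  -0.0014]
```

```bash
python3 - <<'E'
from arc import *
im=optics.get_image("side")[:,:,::-1]; z=.1207; c0=np.array([.4395,.0906])
f,cx,cy,T=cal("side"); g=im.max(2).astype(np.float32)
for zz in (.1207,):
  P=[];A=[]
  for a in range(0,360,12):
    rr=np.arange(.024,.042,.00025); d=np.array([np.cos(np.radians(a)),np.sin(np.radians(a))])
    q=np.array([proj("side",[*(c0+r*d),zz]) for r in rr]).astype(np.float32)
    pr=cv2.remap(g,q[:,0:1],q[:,1:2],cv2.INTER_LINEAR).ravel()
    k=np.where(pr<190)[0]; P.append(rr[k[0]] if len(k) else np.nan); A.append(a)
    print(a,round(P[-1]*1e3,1),pr[::8].astype(int))
E
```

```text
0 26.5 [222 198 144 112 111  95  63  37  31]
12 28.3 [229 223 196 144 126 122  95  59  38]
24 31.8 [227 227 227 220 183 130  82  51  35]
36 32.3 [226 228 228 218 192 138  84  42  35]
48 31.8 [222 228 226 212 181 130  82  51  41]
60 31.3 [225 228 225 214 170 118  72  44  36]
72 30.5 [226 226 217 196 152 102  63  40  38]
84 29.8 [228 226 220 184 138  86  55  44  42]
96 29.3 [232 227 213 172 119  68  46  38  38]
108 29.0 [229 224 205 157 102  63  44  40  38]
120 27.8 [227 219 182 124  71  38  22  20  19]
132 26.8 [225 206 152  86  38  23  33  52  74]
144 26.0 [219 182 112  50  38  66 100 106  85]
156 25.8 [220 180 111  60  87 108  99  66  43]
168 26.8 [226 209 145  85  79  73  56  39  38]
180 27.8 [228 220 179 105  53  38  38  39  42]
192 28.0 [230 222 186 120  65  43  37  37  38]
204 28.8 [230 226 204 158 113  75  50  41  39]
216 29.0 [229 223 205 166 138 121 105  75  48]
228 29.8 [227 224 212 183 150 136 129 121  99]
240 30.0 [227 225 216 189 158 139 134 134 130]
252 30.5 [226 225 218 195 168 146 137 136 135]
264 31.3 [227 227 222 208 178 154 139 133 132]
276 32.3 [227 227 225 216 190 159 139 130 129]
288 32.5 [229 231 228 221 197 160 137 127 122]
300 32.8 [227 229 229 224 202 161 131 118 109]
312 31.8 [226 228 226 219 183 136 113  99  85]
324 28.0 [215 216 186 139 113 110  93  67  48]
336 26.3 [211 193 137 115 111  91  57  38  38]
348 26.0 [216 184 122 114 108  84  54  38  37]
```

```bash
python3 -m jog '[{"linear":[-0.015,-0.05,0.3],"roll":0},{"linear":[0,0,0.3],"roll":0},{"linear":[0,0,0.3],"roll":0},{"linear":[0,0,0.1],"roll":0},{"linear":[0,0,0.1],"roll":0},{"linear":[0,0,0.1],"roll":0},{"linear":[0,0,0.1],"roll":0},{"linear":[0,0,0.1],"roll":0},{"linear":[0,0,0],"roll":0},{"linear":[0,0,0],"roll":0}]' | head -1
python3 go.py .438 .091 .021 -30
python3 -m jog '[{"linear":[0,0,0.05],"roll":0},{"linear":[0,0,0.05],"roll":0},{"linear":[0,0,0.05],"roll":0},{"linear":[0,0,0.05],"roll":0},{"linear":[0,0,0],"roll":0},{"linear":[0,0,0],"roll":0}]' | head -1
python3 go.py .438 .091 .021 -30
```

```text
time_s: 23.95
t 23.95 p [0.4368 0.0918 0.0581] yaw -30.2 tilt [-0.0001  0.    ] w 0.0584 F [-0.   0.2 -1. ] grip 54.0 q6 26.8
linear [-0.    0.04  0.93] roll -0.04
time_s: 24.45
t 24.45 p [0.4365 0.0916 0.0499] yaw -30.2 tilt [-0.0009 -0.0004] w 0.0583 F [-1.2 -4.2 -4.8] grip 54.0 q6 26.8
linear [0.01 0.04 0.72] roll -0.04
```

```bash
python3 -m jog '[{"linear":[0,0,0],"roll":0},{"linear":[0,0,0],"roll":0},{"linear":[0,0,0],"roll":0}]' | head -1
python3 go.py .438 .091 .021 -30; python3 -m jog '[{"linear":[0,0,0.05],"roll":0},{"linear":[0,0,0.05],"roll":0},{"linear":[0,0,0],"roll":0},{"linear":[0,0,0],"roll":0}]' | head -1
python3 go.py .438 .091 .021 -30
```

```text
time_s: 24.7
t 24.7 p [0.4366 0.0916 0.05  ] yaw -30.2 tilt [-0.0007 -0.0003] w 0.0584 F [-2.  -6.  -3.9] grip 54.2 q6 26.8
linear [0.   0.04 0.72] roll -0.04
time_s: 25.03
t 25.03 p [0.4367 0.0916 0.0461] yaw -30.2 tilt [-0.0002 -0.0004] w 0.0586 F [-2.  -5.7 -1.7] grip 55.0 q6 26.8
linear [0.   0.04 0.63] roll -0.04
```

```bash
python3 -m jog '[{"linear":[-0.04,0.01,0],"roll":0},{"linear":[0,0,0],"roll":0},{"linear":[0,0,0],"roll":0}]' | head -1
python3 go.py .438 .091 .021 -30; python3 -c "
from rig import env;print(env.observe()['wrist_torque'])"
python3 -m jog '[{"linear":[0,0,0.08],"roll":0},{"linear":[0,0,0.08],"roll":0},{"linear":[0,0,0],"roll":0},{"linear":[0,0,0],"roll":0}]' | head -1
python3 go.py .438 .091 .021 -30; python3 -c "
from rig import env;print(env.observe()['wrist_torque'])"
```

```text
time_s: 25.28
t 25.28 p [0.4366 0.0904 0.0462] yaw -30.2 tilt [0.0008 0.0006] w 0.058 F [ 0.7 -0.6 -1.2] grip 55.5 q6 26.6
linear [0.03 0.02 0.63] roll -0.04
[ 0.0382989  -0.01845432  0.00827191]
time_s: 25.62
t 25.62 p [0.4362 0.0902 0.0394] yaw -30.2 tilt [-0.0006  0.0001] w 0.0584 F [-0.  -0.2 -0.7] grip 55.5 q6 26.6
linear [0.04 0.03 0.46] roll -0.04
[ 0.01008201 -0.01698891 -0.05127305]
```

Free again and past the key tops; lowering home.

```bash
python3 -m jog '[{"linear":[0,0,0.1],"roll":0},{"linear":[0,0,0.1],"roll":0},{"linear":[0,0,0.1],"roll":0},{"linear":[0,0,0.05],"roll":0},{"linear":[0,0,0.05],"roll":0},{"linear":[0,0,0.05],"roll":0},{"linear":[0,0,0],"roll":0},{"linear":[0,0,0],"roll":0}]' | head -1
python3 go.py .438 .091 .0205 -30
```

```text
time_s: 26.28
t 26.28 p [0.4363 0.0902 0.0217] yaw -30.2 tilt [-0.0001  0.    ] w 0.0585 F [ 0.3  0.1 -1.2] grip 55.5 q6 26.6
linear [0.04 0.03 0.03] roll -0.04
```

```bash
python3 -m jog '[{"linear":[0,0,0.03],"roll":0},{"linear":[0,0,0],"roll":0},{"linear":[0,0,0],"roll":0},{"linear":[0,0,0],"roll":0},{"linear":[0,0,0],"roll":0},{"linear":[0,0,0],"roll":0},{"linear":[0,0,-0.3],"roll":0},{"linear":[0,0,-0.6],"roll":0},{"linear":[0,0,-0.8],"roll":-0.5},{"linear":[0,0,-0.8],"roll":-0.5},{"linear":[0,0,0],"roll":-0.7},{"linear":[0,0,0],"roll":0}]' 1 40| head -1
python3 -m jog '[{"linear":[0,0,0],"roll":0},{"linear":[0,0,0],"roll":0},{"linear":[0,0,0],"roll":0}]' | head -1
python3 go.py .6196 -.1048 .11 -21.5
```

```text
time_s: 27.28
time_s: 27.53
t 27.53 p [0.4359 0.0902 0.1196] yaw -21.8 tilt [-0.0022  0.0002] w 0.0852 F [-0.  -0.5 -0.2] grip 0.0 q6 18.2
linear [-2.82  6.07  0.23] roll -0.05
```

```bash
python3 -m jog '[{"linear":[-0.35,0.76,0],"roll":0},{"linear":[-0.35,0.76,0],"roll":0},{"linear":[-0.35,0.76,0],"roll":0},{"linear":[-0.35,0.76,0],"roll":0},{"linear":[-0.35,0.76,0],"roll":0},{"linear":[-0.35,0.76,0],"roll":0},{"linear":[-0.35,0.76,0],"roll":0},{"linear":[-0.35,0.76,0],"roll":0},{"linear":[0,0,0],"roll":0},{"linear":[0,0,0],"roll":0},{"linear":[0,0,0],"roll":0},{"linear":[0,0,0],"roll":0}]' | head -1
python3 go.py .6196 -.1048 .01 -21.5
python3 - <<'E'
from h import *
s=optics.get_image("side")[:,:,::-1]
cv2.imwrite("pics/g7.png",np.hstack([cv2.resize(s[168:228,183:243],(400,400),interpolation=cv2.INTER_CUBIC),cv2.resize(s[191:291,285:385],(400,400),interpolation=cv2.INTER_CUBIC)]))
E
```

```text
time_s: 28.53
t 28.53 p [ 0.6202 -0.1029  0.1201] yaw -21.7 tilt [-0.0013  0.0006] w 0.0858 F [ 0.2  1.6 -0.9] grip 0.0 q6 1.5
linear [-0.05  0.01  2.75] roll -0.04
```

View pics/g7.png

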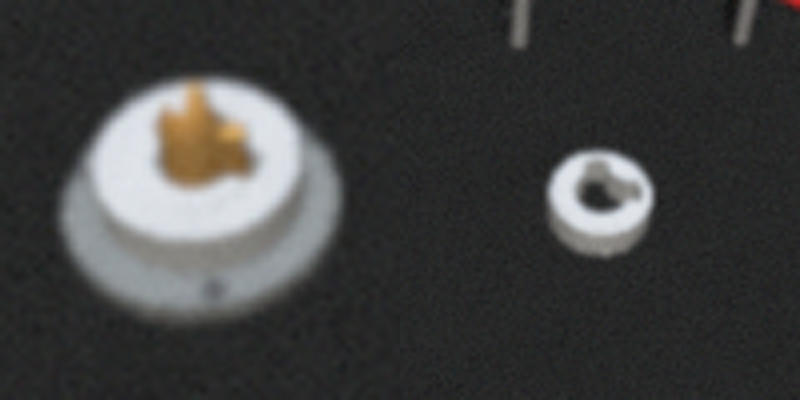

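The large right-angle roller is home and level (left tile, centre about (197,160)), and the small one is still in place at (600,200). I'll grasp it now.

```bash
python3 -m jog '[{"linear":[-0.05,0.01,0.6],"roll":0},{"linear":[0,0,0.8],"roll":0},{"linear":[0,0,0.65],"roll":0},{"linear":[0,0,0.3],"roll":0},{"linear":[0,0,0.2],"roll":0},{"linear":[0,0,0.2],"roll":0},{"linear":[0,0,0],"roll":0},{"linear":[0,0,0],"roll":0},{"linear":[0,0,0],"roll":0}]' | head -1
python3 go.py .6196 -.1048 .01 -21.5
python3 -m jog '[{"linear":[0,0,0],"roll":0},{"linear":[0,0,0],"roll":0},{"linear":[0,0,0],"roll":0},{"linear":[0,0,0],"roll":0},{"linear":[0,0,0],"roll":0},{"linear":[0,0,0],"roll":0},{"linear":[0,0,0],"roll":0},{"linear":[0,0,0],"roll":0}]' -1 50 |head -1
python3 go.py .6196 -.1048 .01 -21.5
python3 -m jog '[{"linear":[0,0,-0.3],"roll":0},{"linear":[0,0,-0.7],"roll":0},{"linear":[0,0,-0.8],"roll":0},{"linear":[0,0,-0.8],"roll":0},{"linear":[0,0,-0.1],"roll":0.85},{"linear":[0,0,0],"roll":0.85},{"linear":[0,0,0],"roll":0},{"linear":[0,0,0],"roll":0},{"linear":[0,0,0],"roll":0}]' |head -1
python3 go.py .4363 .0902 .115 -30
```

```text
time_s: 29.33
t 29.33 p [ 0.6211 -0.106   0.0118] yaw -21.7 tilt [ 0.002  -0.0008] w 0.0853 F [-0.3 -0.3 -0. ] grip 0.0 q6 1.3
linear [ 0.01 -0.05  0.04] roll -0.04
time_s: 30.0
t 30.0 p [ 0.6207 -0.1059  0.0114] yaw -21.7 tilt [ 0.0009 -0.0004] w 0.0447 F [-1.7 -0.3  5.5] grip 50.7 q6 1.3
linear [ 0.01 -0.04  0.03] roll -0.04
time_s: 30.75
t 30.75 p [ 0.6203 -0.1057  0.1184] yaw -30.1 tilt [-0.0006  0.0002] w 0.0443 F [ 0.   0.5 -1.3] grip 51.3 q6 9.6
linear [ 1.93 -6.44  0.09] roll -0.02
```

```bash
python3 -m jog '[{"linear":[0.24,-0.8,0],"roll":0},{"linear":[0.24,-0.8,0],"roll":0},{"linear":[0.24,-0.8,0],"roll":0},{"linear":[0.24,-0.8,0],"roll":0},{"linear":[0.24,-0.8,0],"roll":0},{"linear":[0.24,-0.8,0],"roll":0},{"linear":[0.24,-0.8,0],"roll":0},{"linear":[0.24,-0.8,0],"roll":0},{"linear":[0,0,0],"roll":0},{"linear":[0,0,0],"roll":0},{"linear":[0,0,0],"roll":0},{"linear":[0,0,0],"roll":0}]' | head -1
python3 go.py .4363 .0902 .115 -30
python3 - <<'E'
from h import *
s=optics.get_image("side")[:,:,::-1]
p=np.array(env.observe()["position"])
u,v=map(int,proj("side",p));print(u,v)
cv2.imwrite("pics/g8.png",cv2.resize(s[v-25:v+50,u-40:u+35],(600,600),interpolation=cv2.INTER_CUBIC))
E
```

```text
time_s: 31.75
t 31.75 p [0.4387 0.0888 0.1185] yaw -30.2 tilt [ 0.0005 -0.0002] w 0.0449 F [ 0.5 -0.2 -1.5] grip 51.4 q6 26.4
linear [ 0.   -0.07  0.09] roll -0.04
206 159
```

View pics/g8.png

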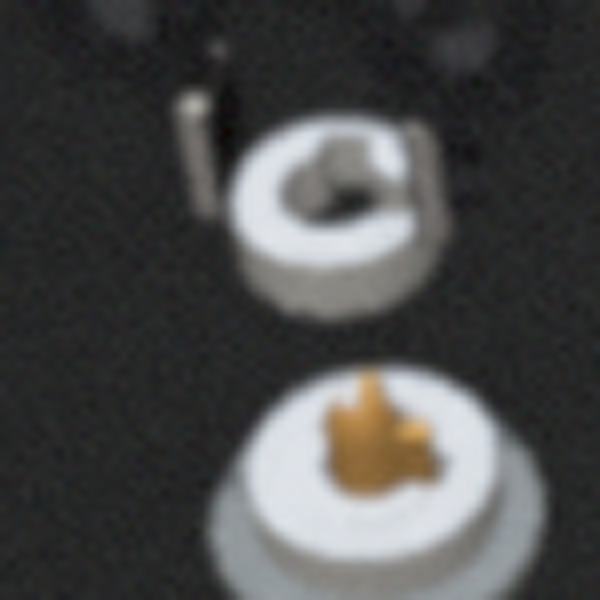

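```bash
python3 - <<'E'
from arc import *
pts=[(230,200),(243,165),(273,135),(315,117),(355,113),(390,120),(235,225),(260,250),(300,266),(340,269),(380,262)]
o=(166,134)
for z in(.122,.125,.128): c,f=arc("side",pts,o,8,z,.024); print(z,c.round(4),(f*1e3).round(1))
c,f=arc("side",pts,o,8,.125,.024)
d=plane("side",np.array(o)+(np.array((348,138))+.5)/8-.5,.125)[:2]-c;print(d,np.degrees(np.arctan2(d[1],d[0])))
# seated large roller, same picture
pts=[(243,465),(260,425),(300,385),(350,368),(400,366),(450,382),(485,410),(500,450),(490,495),(460,530),(420,550),(370,558),(310,548),(265,515)]
c,f=arc("side",pts,o,8,.026,.032); print("seated",c.round(4),(f*1e3).round(1))
P=lambda xy,z:((proj("side",[*xy,z])-o+.5)*8-.5).round(0)
u=lambda a:np.array([np.cos(np.radians(a)),np.sin(np.radians(a))])
for c in([.4384,.0908],[.4375,.0905]): print(P(c,.054),P(c+.0135*u(-29),.042),P(c+.0135*u(61),.042))
E
```

```text
0.122 [0.4421 0.0899] [ 0.3 -0.1  0.7  1.6  2.   1.9  0.7  0.7  1.1  1.7  2.4]
0.125 [0.4416 0.0868] [ 0.3 -0.1  0.6  1.5  1.9  1.8  0.7  0.6  1.   1.6  2.3]
0.128 [0.4412 0.0837] [ 0.2 -0.2  0.6  1.4  1.8  1.6  0.7  0.6  0.9  1.4  2.1]
[0.00796111 0.01550567] 62.82257525271141
seated [0.4407 0.091 ] [ 0.8  0.2  1.2  0.7  0.4 -0.3 -0.2 -0.1  0.5  1.1  0.9  0.3 -0.2 -0.7]
[352. 388.] [411. 425.] [369. 381.]
[349. 390.] [408. 427.] [366. 383.]
```

```bash
python3 -m jog '[{"linear":[0.01,-0.06,0.3],"roll":0},{"linear":[0,0,0.3],"roll":0},{"linear":[0,0,0.3],"roll":0},{"linear":[0,0,0.2],"roll":0},{"linear":[0,0,0.1],"roll":0},{"linear":[0,0,0.1],"roll":0},{"linear":[0,0,0.1],"roll":0},{"linear":[0,0,0.1],"roll":0},{"linear":[0,0,0],"roll":0},{"linear":[0,0,0],"roll":0}]' | head -1
python3 go.py .4363 .0902 .0385 -30
python3 -m jog '[{"linear":[0,0,0.05],"roll":0},{"linear":[0,0,0.05],"roll":0},{"linear":[0,0,0.05],"roll":0},{"linear":[0,0,0.05],"roll":0},{"linear":[0,0,0],"roll":0},{"linear":[0,0,0],"roll":0}]' | head -1
python3 go.py .4363 .0902 .0385 -30
```

```text
time_s: 32.63
t 32.63 p [0.4361 0.0909 0.0586] yaw -30.2 tilt [ 0. -0.] w 0.0444 F [ 0.3  0.1 -1.2] grip 51.4 q6 26.7
linear [-0.01  0.01  0.5 ] roll -0.04
time_s: 33.13
t 33.13 p [0.436  0.0909 0.0504] yaw -30.2 tilt [-0.0003 -0.    ] w 0.0444 F [-1.5  0.8 -1.7] grip 51.4 q6 26.7
linear [-0.01  0.02  0.3 ] roll -0.04
```

Bottom is at about 39 mm, below the key tops, and nearly force-free.

```bash
python3 -m jog '[{"linear":[0,0,0.05],"roll":0},{"linear":[0,0,0.05],"roll":0},{"linear":[0,0,0.05],"roll":0},{"linear":[0,0,0.05],"roll":0},{"linear":[0,0,0.05],"roll":0},{"linear":[0,0,0.03],"roll":0},{"linear":[0,0,0],"roll":0},{"linear":[0,0,0],"roll":0}]' | head -1
python3 go.py .4363 .0902 .0375 -30
python3 -m jog '[{"linear":[0,0,0],"roll":0},{"linear":[0,0,0],"roll":0},{"linear":[0,0,0],"roll":0},{"linear":[0,0,0],"roll":0},{"linear":[0,0,0],"roll":0},{"linear":[0,0,0],"roll":0},{"linear":[0,0,-0.3],"roll":0},{"linear":[0,0,-0.6],"roll":0},{"linear":[0,0,-0.8],"roll":0},{"linear":[0,0,-0.8],"roll":0},{"linear":[0,0,-0.8],"roll":0},{"linear":[0,0,0],"roll":0}]' 1 40| head -1
python3 -m jog '[{"linear":[-0.6,-0.4,0],"roll":0},{"linear":[-0.6,-0.4,0],"roll":0},{"linear":[-0.6,-0.4,0],"roll":0},{"linear":[-0.6,-0.4,-0.3],"roll":0},{"linear":[-0.6,-0.4,-0.3],"roll":0},{"linear":[0,0,0],"roll":0},{"linear":[0,0,0],"roll":0},{"linear":[0,0,0],"roll":0}]' | head -1
python3 - <<'E'
from arc import *
t=optics.get_image("top")[:,:,::-1];s=optics.get_image("side")[:,:,::-1]
cr=lambda im,u,v,w=26:cv2.resize(im[v-w:v+w,u-w:u+w],(300,300),interpolation=cv2.INTER_CUBIC)
cv2.imwrite("pics/fin.png",np.vstack([np.hstack([cr(t,242,260),cr(t,399,255)]),np.hstack([cr(s,212,190,36),cr(s,298,356,36)])]))
for n,p in(("tape",(242,182)),("dish",(166,189))): print(n,sil(t,p,27)[0].round(1))
print(env.observe()["position"])
E
```

```text
time_s: 33.8
t 33.8 p [0.436  0.0909 0.0393] yaw -30.2 tilt [-0.0002 -0.    ] w 0.0449 F [ 0.5 -0.4 -1.1] grip 51.4 q6 26.7
linear [-0.01  0.02  0.04] roll -0.04
time_s: 34.8
time_s: 35.47
tape [241.9 182.3]
dish [165.1 188.7]
[0.30707727 0.02763641 0.19490725]
```

View pics/fin.png

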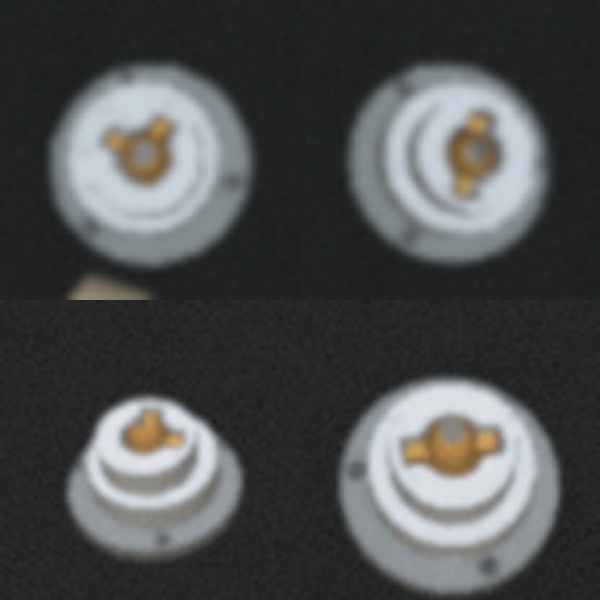

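Both arbors (tile centres about (145,155) and (455,160)) carry the large roller with the small one flush and level on top. The dish and tape have not moved at all in pixels, and the arm is clear, so I'm handing in.

```bash
python3 -c "
from rig import env;print(env.close_job())"
```

```text
the job is handed in; nothing more can be done
None
```

I put all four rollers on their matching arbors, large below small, and handed the job in at about 35.5 s; the last pictures show both stacks home and level, with the dish and tape unmoved, but the hand-in returned no verdict.

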